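# Jack up the makeup case at its marked tab and hold it up

## Task

Raise the hinged makeup case so that a colleague can fit a new foot under it. Swing the blue jack's yellow side leg out until it clicks home in its end position, then stand the jack flat on the table with its saddle centred under the orange-marked lift tab of the case; give the red handle one full trial stroke, let it come all the way back up, then press it all the way down again and finish while holding it down, so that the jack alone carries the raised case. Do not lift or shove the case by hand, and leave the brass-lidded jar and the black powder tin where they are.

Things in the scene. Friction and masses are not known exactly. Their poses are not given: they have to be found in the camera images.
- jack: Loose blue table jack, 0.9 kg. Origin: under the base, on the centre line; +x points to the saddle end, z up. Base 64 mm wide, 14 high, x -80 to 115. On it: tower 30 wide, 59 high (x -75 to 50); pivot post 34 wide, 97 high (x -75 to -45); ram housing 42 wide, 40 high at x 100, for the saddle; the leg's plunger bracket, 55 high, x 2 to 24, out to y -92.
- carry_grip (a point): Centre of the jack's black carry bar, at jack (3, 0, 99) mm: 76 mm long along the jack's x, 14 mm wide (grip it across, along jack y), 12 mm high; 34 mm clear beneath but for its legs, 31 mm fore and aft of the centre. The jack's centre of mass lies 45 mm above the table, within 17 mm of below it.
- saddle_top (a point): Centre of the top of the saddle, a 36 mm steel disc with black rubber, at jack (100, 0, 56) mm with the handle up. It rises 62.5 mm per rad of the handle, 45 mm in all.
- pump_handle (a joint): Handle angle in rad: 0 = up (35 deg above level, pointing to jack -x), 0.72 = fully down at its stop (6 deg below level). Pivot: an axis along jack y at jack (-60, 0, 85) mm. Sprung back up; pressing it at the grip takes about 3 N at first, 8 to 12 N once the case lifts. No ratchet: the saddle sinks again as the handle comes up.
- pump_grip: Red cross bar at the end of the pump handle, 74 mm long along the jack's y, 22 mm thick. Origin at its centre, 160 mm from the pivot: 177 mm above the table with the handle up, 68 mm with it fully down.
- side_leg (a joint): Angle in rad of the yellow side leg on a vertical hinge at jack (20, -46) mm: 0 = folded back along the jack's right side (to jack -x), 1.571 = fully out, square to the jack (to jack -y); opens anticlockwise seen from above. A plunger resists (about 1 N at the peg) up to 1.37 rad, then draws it home. Starts at 0.2 to 0.5.
- leg_peg (a point): Upright yellow peg at the leg's free end, 14 mm thick, 90 mm from the hinge; this point is on its axis 50 mm above the table; its top is at 66 mm, the leg bar below it (16 mm wide) reaches up to 14 mm.
- leg_hinge (a point): Point on the leg's hinge axis, 50 mm above the table.
- case_stand: Fixed mat and rear rail of the makeup case. -x is the way the case's tabs stick out, where the jack must stand; z up. Case: black with metal edges and 12 colour pans on top, 210 x 300 mm, top 122 mm above the table, front wall at x = -105 mm; 3 to 4.5 kg, hinged along its rear edge.
- lift_case (a joint): Tilt of the makeup case in rad, 0 = down on its feet; grows as its tab side is lifted (about 4 mm per 0.016 rad at the tab). Full handle stroke gives about 0.09.
- lift_mark (a point): The marked lift point: underside of the steel tab with orange spot and edges, below the spot's centre, 78 mm above the table while the case is down. Axes as case_stand. The tab is 60 mm wide, 10 thick, and reaches from the case wall (32 mm behind the mark) to 23 mm before it. A dark grey tab like it, 130 mm away towards -y, is not a lift point.
- jar: Glass jar with brass lid, 52 mm wide, 50 mm tall. Bystander.
- compact: Black powder tin with a pale lid, 68 mm wide, 24 mm tall. Bystander.

How it is judged:
On the way, in this order (a step that is already met when the one before it is completed fails the run):
1. the side leg is swung out into its end detent (within 0.07 rad of fully out) (value of joint side_leg above 1.5 rad), for 0.2 s.
2. the jack stands flat with its saddle under the marked lift point (within 14 mm sideways), case still down (horizontal distance between saddle_top and lift_mark below 0.014 m and value of joint side_leg above 1.5 rad and angle between jack's own z axis and vertical below 0.08 rad and height (world z) of jack below 0.006 m and linear speed of jack below 0.02 m/s and value of joint lift_case below 0.015 rad), for 0.2 s.
3. trial stroke: handle down (over 0.6 rad) and the case lifted by the jack (value of joint pump_handle above 0.6 rad and value of joint lift_case above 0.055 rad and contact force between jack and case_stand above 4 N), for 0.1 s.
4. the handle is back up (under 0.12 rad) and the case down (value of joint pump_handle below 0.12 rad and value of joint lift_case below 0.015 rad), for 0.1 s.
At the end, for the whole second after the job is handed in: Robot holds the red grip down (handle over 0.6 of 0.72 rad, over 2 N); case tilt over 0.055 rad, carried by the saddle (over 4 N) within 20 mm of the mark; robot not on the case (under 1 N); leg within 0.07 rad of its end; jack flat (tilt under 0.08 rad, raised under 6 mm); all still (all of step 3 and contact force between the fingers and pump_grip above 2 N and contact force between each of the arm, the fingers and case_stand below 1 N and horizontal distance between saddle_top and lift_mark below 0.02 m and value of joint side_leg above 1.5 rad and angle between jack's own z axis and vertical below 0.08 rad and height (world z) of jack below 0.006 m and linear speed of jack below 0.02 m/s and velocity of joint lift_case between -0.05 and 0.05 rad/s); the arm keeps its last pose, push and grip.
It fails at once if the robot lifts or shoves the case by hand (over 12 N) (contact force between any of the arm, the fingers and case_stand above 12 N).
It fails at once if a bystander is moved by more than 40 mm (distance of any of jar, compact from where it was at the start of the episode above 0.04 m).
It fails at once if a bystander is tipped over (angle between any of jar, compact's own z axis and vertical above 0.5 rad).
It fails at once if the jack is tipped over (angle between jack's own z axis and vertical above 0.6 rad).
It also fails if it takes over 72 s, if anything falls off the work surface, if the arm or the gripper's body presses on something with over 40 N, if the wrist force passes 120 N, or if a joint passes its speed limit or range.

## Robot

A 6-joint arm with a two-finger parallel gripper is mounted at the origin on the work surface. World frame = base frame: x ahead of the robot, y to its left, z up, the work surface at z = 0. Lengths are in m, angles in rad, forces in N, time in s.
With the tool pointing down it reaches from about 0.35 to 0.925 m from the base axis. Payload 6.4 kg.
Tool frame: the origin (TCP) lies at the very end of the fingers, on their centre line; the grasp point (between the pads) lies 19 mm behind it; z points along the fingers, y is the line along which they close (so a half turn about z gives the same grasp; the last joint's range is limited). The gripper opens to 85 mm and grips with 20 to 120 N. Pads are 22 mm wide; open, the fingers measure 114 mm over their backs; the gripper's body (76 mm by 85 mm) begins 54 mm behind the grasp point. The pads swing forward as they close: fully open they stand 13 mm farther back than shut.
Start: joints at [-1.324, 0.245, 1.558, -0, 1.339, -0.174], TCP at [0.266, -0.593, 0.231] pointing down, gripper open.
Joint ranges: [-3.13, 3.13], [-1.02, 2.26], [0.13, 2.54], [-0.95, 4.09], [0.21, 2.88], [-2.74, 2.74]. Speed limits (rad/s): [2.57, 2.57, 3.14, 3.14, 3.14, 3.14].

## Interface

Orientations are given as a unit quaternion [w, x, y, z].
In Python, from cell import arm, capture, regions_of gives the robot as it stands.
- The arm moves only by the tool arm_command, never from a script. Its argument "moves" is a list of rows, each a list of 7 numbers: the shift along the tool's x, y, z in cm, then the turn, a rotation vector about the tool's x, y, z in rad, then the finger opening in cm, from 0 to 8.54. A call has 1 to 20 rows; each row shifts and turns the commanded pose from where the row before left it, along the tool's axes as they then stand; what a row does not reach is not made up. A row lasts 1/8 s, in which the tool goes at most 62.5 mm and 10.7 degrees, less where a joint would pass 70% of its speed; a pose out of reach is approached as far as the arm can. A call with a gripper value outside its range is refused whole. The fingers move at their own pace and stop on an object; "force" is the grip in N (left out, the last holds). Time passes only in rows, so rows that do not move let the fingers close. It gives the time, the measured TCP pose, the force, the opening and the grip force at its end, in the units of the state.
- arm.get_obs(): the state, without advancing time (a new reading comes with each control period).
- capture(name): name is "side" or "top"; returns a dict with "frame" (480x640x3 uint8, red, green, blue), "K" (3x3 intrinsics, pixels), "R" (3x3) and "t" (3): a world point X has camera coordinates R X + t. Camera axes: x right, y down, z forward; pixel columns grow to the right and rows downward; lengths in m; the calibration is good to about 2 mm. A picture is of the moment at which its call begins. There is no depth.
- arm.job_done(): hands the job in; it is judged then, once.
Trained networks look in the newest picture that a camera, given by its name, has taken for a name from the list of things; names that differ only in an ending like _2 or _b are one class to them, and where a whole thing is asked for, a point or a joint stands for the part that bears it (a point fixed in the world has none). Each returns a list of dicts, best first, with "confidence" (0 to 1); they miss things now and then, are a little off and sometimes report something else, mostly with a low value. They report only what shows in the picture. A call takes as long as a camera call.
- regions_of(label, camera): "mask" (480x640 bool, what is visible of it) and "rect" ([left, top, right, bottom] in pixels, round what is visible of it).
The state is a dict: "time": time; "qpos": joint angles; "joint_velocities": joint speeds; "effort": joint torques, N m; "tcp_pos": TCP position; "orientation": TCP orientation; "contact_force": force on the tool from outside, world axes, zero at the start; "torque": the same for the moment, N m; "opening": opening from 0.0 (shut) to 1.0 (fully open); "grasp_force": force on a finger pad.
Only numpy, scipy, OpenCV 4.12 (cv2) and the standard library are available. Lean on these libraries where they do the work, as an engineer would, in place of code of your own. Each camera call takes 0.05 s, during which the arm holds its last target. There are 200 camera calls.

## Working session

There is one attempt and no reset: what is moved stays moved. The work goes in short steps, Python scripts to look and compute and a tool call to move; the robot and the scene stay as the last step left them, time stands still between calls to the robot, and variables do not carry over. Pictures are saved under pics/ and viewed, at most 10 in all, crops included, and the job is handed in when it is done.

Besides the shell and the picture viewer there is one more tool, called after "Call:" by a JSON object that holds its "name" and its "arguments", one argument or row to a line. arm_command: Moves the arm, as the interface text tells. Its arguments: {"type":"object","properties":{"moves":{"type":"array","items":{"type":"array","items":{"type":"number"}}},"force":{"type":"number"}},"required":["moves"]}

```bash
mkdir -p pics; ls; python3 - <<'E'
from cell import arm,capture,regions_of
import cv2,numpy as np
for c in("top","side"):
    d=capture(c); cv2.imwrite(f"pics/{c}0.png",d["frame"][:,:,::-1]); print(c,d["K"].tolist(),d["R"].round(4).tolist(),d["t"].round(4).tolist())
    for n in("jack","pump_grip","leg_peg","carry_grip","saddle_top","case_stand","lift_mark","lift_case","jar","compact","side_leg"):
        for r in regions_of(n,c)[:2]:
            m=r["mask"]; ys,xs=np.nonzero(m); print(n,round(r["confidence"],2),np.array(r["rect"]).round(0).tolist(),xs.mean().round(1),ys.mean().round(1))
o=arm.get_obs(); print(o["time"],o["tcp_pos"],o["orientation"],o["opening"])
E
```

```text
pics
top [[451.9161013569759, 0.0, 323.5033671942848], [0.0, 451.9161013569759, 238.43289362899927], [0.0, 0.0, 1.0]] [[0.0055, -1.0, 0.0036], [-0.9892, -0.0059, -0.1467], [0.1467, -0.0027, -0.9892]] [0.0295, 0.5192, 1.322]
jack 0.95 [340.0, 202.0, 460.0, 247.0] 391.2 230.4
pump_grip 0.73 [454.0, 216.0, 462.0, 245.0] 457.2 229.6
leg_peg 0.52 [370.0, 207.0, 406.0, 223.0] 393.1 214.4
carry_grip 0.64 [341.0, 205.0, 464.0, 249.0] 391.2 230.4
saddle_top 0.58 [341.0, 226.0, 356.0, 235.0] 347.7 230.4
case_stand 0.62 [181.0, 149.0, 279.0, 263.0] 226.0 204.7
lift_mark 0.65 [181.0, 149.0, 280.0, 259.0] 225.9 204.8
lift_case 0.82 [179.0, 148.0, 277.0, 262.0] 225.8 204.9
lift_case 0.72 [370.0, 209.0, 407.0, 223.0] 392.9 214.3
jar 0.61 [277.0, 272.0, 294.0, 286.0] 285.1 276.6
compact 0.81 [448.0, 259.0, 472.0, 278.0] 461.5 268.9
compact 0.6 [276.0, 272.0, 294.0, 286.0] 284.5 276.2
side_leg 0.43 [371.0, 207.0, 405.0, 221.0] 393.1 214.3
side [[439.1756370012646, 0.0, 322.7404353723494], [0.0, 439.1756370012646, 227.3300300458004], [0.0, 0.0, 1.0]] [[-0.7944, -0.6073, -0.0006], [-0.2703, 0.3545, -0.8951], [0.5439, -0.711, -0.4458]] [0.4196, 0.268, 0.7286]
jack 0.7 [318.0, 164.0, 415.0, 279.0] 355.3 236.9
pump_grip 0.63 [386.0, 164.0, 416.0, 176.0] 399.2 171.3
leg_peg 0.41 [331.0, 216.0, 351.0, 250.0] 341.0 231.4
carry_grip 0.59 [314.0, 165.0, 413.0, 281.0] 355.3 236.2
saddle_top 0.52 [321.0, 251.0, 335.0, 258.0] 327.6 253.8
case_stand 0.64 [332.0, 216.0, 350.0, 255.0] 339.8 234.7
case_stand 0.62 [63.0, 244.0, 280.0, 432.0] 173.5 330.2
lift_mark 0.76 [65.0, 245.0, 282.0, 412.0] 176.8 321.6
lift_case 0.97 [61.0, 243.0, 283.0, 416.0] 176.8 321.7
jar 0.74 [313.0, 308.0, 340.0, 344.0] 326.6 326.7
side_leg 0.47 [371.0, 165.0, 416.0, 215.0] 391.1 183.5
side_leg 0.43 [333.0, 217.0, 346.0, 249.0] 340.5 232.8
1.2 [ 0.26553604 -0.59331425  0.23131441] [2.98878340e-05 9.77948129e-01 2.08847926e-01 2.16856288e-05] 0.9990112802038847
```

```bash
cat > h.py <<'E'
import numpy as np
from cell import arm,capture,regions_of
def ray(d,u,v,z):
    R,t,K=map(np.array,(d["R"],d["t"],d["K"])); c=-R.T@t
    w=R.T@np.linalg.inv(K)@[u,v,1]; return c+w*(z-c[2])/w[2]
def tri(ds,uvs):
    A=[];b=[]
    for d,(u,v) in zip(ds,uvs):
        R,t,K=map(np.array,(d["R"],d["t"],d["K"])); P=K@np.c_[R,t]
        for q,i in((u,0),(v,1)): r=q*P[2]-P[i]; A.append(r[:3]); b.append(-r[3])
    s=np.linalg.lstsq(np.array(A),np.array(b),rcond=None); return s[0],s[1]
def proj(d,X):
    p=np.array(d["K"])@(np.array(d["R"])@X+d["t"]); return p[:2]/p[2]
def mc(n,c):
    for r in regions_of(n,c)[:3]:
        ys,xs=np.nonzero(r["mask"]); yield r["confidence"],xs.mean(),ys.mean()
E
python3 - <<'E'
import cv2
a=cv2.imread("pics/top0.png")[140:300,170:490]; cv2.imwrite("pics/t1.png",cv2.resize(a,(800,400),interpolation=cv2.INTER_CUBIC))
b=cv2.imread("pics/side0.png")[150:440,50:440]; cv2.imwrite("pics/s1.png",cv2.resize(b,(780,580),interpolation=cv2.INTER_CUBIC))
E
```

```text
(no output)
```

View pics/t1.png

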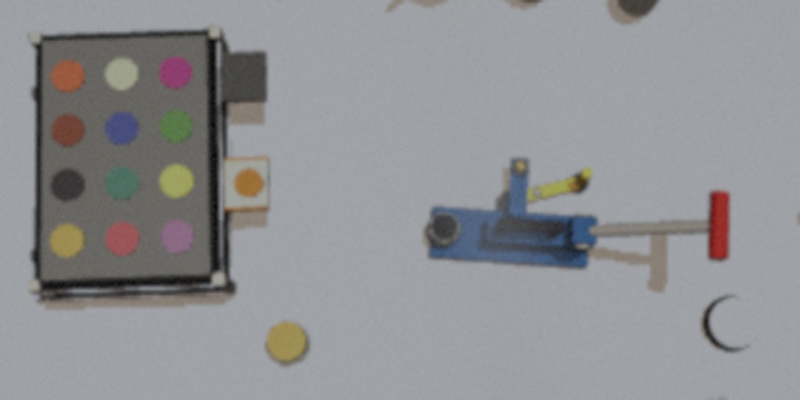

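View pics/s1.png

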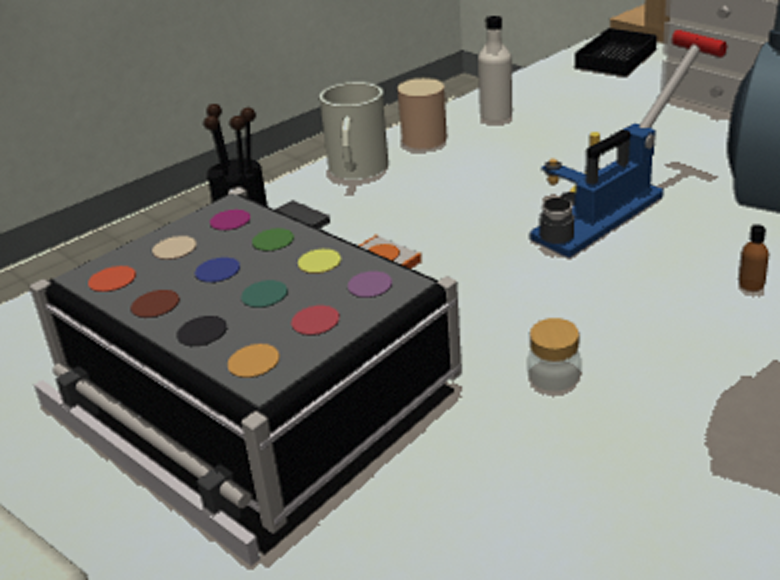

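```bash
python3 - <<'E'
from h import *
import cv2
T=capture("top");S=capture("side")
hsv=cv2.cvtColor(T["frame"],cv2.COLOR_RGB2HSV)
def col(lo,hi,box):
    l,t,r,b=box; m=cv2.inRange(hsv[t:b,l:r],lo,hi); ys,xs=np.nonzero(m); return xs.mean()+l,ys.mean()+t,len(xs)
sp=col((5,140,80),(18,255,255),(262,206,276,221)); g=col((0,150,60),(4,255,255),(450,210,466,250))
print("spot",sp,ray(T,*sp[:2],.088)); print("grip",g,ray(T,*g[:2],.182))
for n,z in(("saddle_top",.056),("leg_peg",.03),("jar",.05),("compact",.024),("pump_grip",.177)):
    a=next(mc(n,"top"),None)
    if a:print(n,a,ray(T,*a[1:],z))
c=lambda x,y:(170+x/2.5,140+y/2.5)
print("peg",ray(T,*c(587,173),.066),"brk",ray(T,*c(519,167),.055),"postc",ray(T,*c(584,230),.097))
print("case corners",[ray(T,*c(*p),.122).round(4).tolist() for p in((37,38),(215,33),(37,287),(219,279))])
print("base corners",[ray(T,*c(*p),.014).round(4).tolist() for p in((432,208),(430,259),(586,267))])
print("tri grip",tri([T,S],[g[:2],(50+699/2,150+43/2)]))
E
```

```text
spot (np.float64(269.04285714285714), np.float64(212.94285714285715), 70) [0.58599891 0.192135   0.088     ]
grip (np.float64(457.12422360248445), np.float64(229.75155279503105), 161) [ 0.52356993 -0.32764378  0.182     ]
saddle_top (0.63, np.float64(347.3488372093023), np.float64(230.45736434108528)) [ 0.54085239 -0.03838239  0.056     ]
leg_peg (0.73, np.float64(457.41735537190084), np.float64(230.34710743801654)) [ 0.54755929 -0.37447866  0.03      ]
jar (0.65, np.float64(285.02597402597405), np.float64(276.72727272727275)) [0.40258167 0.14521339 0.05      ]
compact (0.95, np.float64(461.73857868020303), np.float64(269.002538071066)) [ 0.43048948 -0.38484587  0.024     ]
pump_grip (0.67, np.float64(457.13392857142856), np.float64(229.875)) [ 0.52408016 -0.32917081  0.177     ]
peg [ 0.60439894 -0.20910819  0.066     ] brk [ 0.6136297  -0.12952191  0.055     ] postc [ 0.53048744 -0.19846642  0.097     ]
case corners [[0.7481, 0.4361, 0.122], [0.7555, 0.23, 0.122], [0.4579, 0.4214, 0.122], [0.4681, 0.2176, 0.122]]
base corners [[0.5704, -0.0268, 0.014], [0.507, -0.0243, 0.014], [0.4983, -0.2151, 0.014]]
tri grip (array([ 0.52377895, -0.32952342,  0.17680671]), array([0.23146309]))
```

Call:
{"name": "arm_command", "arguments": {
  "moves": [
    [0,0,-2.3,0,0,0.14,0],
    [0,0,-2.3,0,0,0.14,0],
    [0,0,-2.3,0,0,0.1407,0],
    [2.64,-3.16,0,0,0,0,0],
    [2.64,-3.16,0,0,0,0,0],
    [2.64,-3.16,0,0,0,0,0],
    [2.64,-3.16,0,0,0,0,0],
    [2.64,-3.16,0,0,0,0,0],
    [2.64,-3.16,0,0,0,0,0],
    [2.64,-3.16,0,0,0,0,0],
    [2.64,-3.16,0,0,0,0,0],
    [2.64,-3.16,0,0,0,0,0],
    [2.64,-3.16,0,0,0,0,0],
    [2.64,-3.16,0,0,0,0,0],
    [2.64,-3.16,0,0,0,0,0],
    [0,0,0,0,0,0,0]
  ]
}}

```text
time: 3.55
tcp_pos: [0.5834, -0.212, 0.3002]
orientation: [-0.0, 1.0, 0.002, 0.0]
contact_force: [0.4, 0.0, -0.4]
opening: 0.0
grasp_force: 0.0
```

Call:
{"name": "arm_command", "arguments": {
  "moves": [
    [0,0,4.5,0,0,0,0],
    [0,0,4.5,0,0,0,0],
    [0,0,4.5,0,0,0,0],
    [0,0,4.5,0,0,0,0],
    [0,0,4.5,0,0,0,0],
    [0,0,0,0,0,0,0]
  ]
}}

```text
time: 4.3
tcp_pos: [0.5789, -0.2133, 0.0713]
orientation: [-0.002, 1.0, -0.0, -0.004]
contact_force: [0.2, -0.1, -0.1]
opening: -0.002
grasp_force: 0.0
```

```bash
python3 - <<'E'
from h import *
import cv2
S=capture("side");T=capture("top")
a=S["frame"][110:270,290:450,::-1]; b=T["frame"][180:260,330:480,::-1]
a=cv2.resize(a,(480,480),interpolation=cv2.INTER_CUBIC)
b=cv2.resize(b,(300,160),interpolation=cv2.INTER_CUBIC)
out=np.zeros((480,790,3),np.uint8); out[:,:480]=a; out[:160,485:785]=b; cv2.imwrite("pics/c2.png",out)
E
```

```text
(no output)
```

View pics/c2.png

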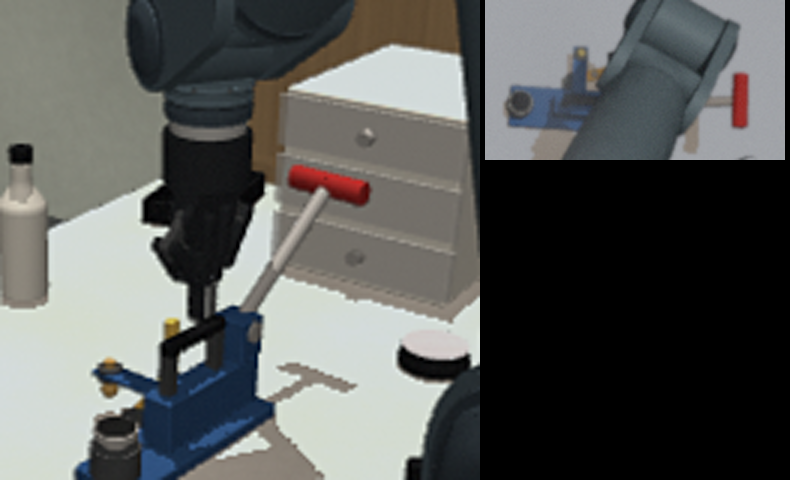

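Call:
{"name": "arm_command", "arguments": {
  "moves": [
    [0,0,1.2,0,0,0,0],
    [0,0,1.1,0,0,0,0],
    [0.2,0,0,0,0,-0.12,0],
    [0.3,0,0,0,0,-0.12,0],
    [0.73,0.11,0,0,0,-0.08,0],
    [0.73,0.11,0,0,0,-0.08,0],
    [0.73,0.11,0,0,0,-0.08,0],
    [0.73,0.11,0,0,0,-0.08,0],
    [0.73,0.11,0,0,0,-0.08,0],
    [0.73,0.11,0,0,0,-0.08,0],
    [0.73,0.11,0,0,0,-0.08,0],
    [0.73,0.11,0,0,0,-0.08,0],
    [0.73,0.11,0,0,0,-0.08,0],
    [0.73,0.11,0,0,0,-0.08,0],
    [0,0,0,0,0,0,0]
  ]
}}

```text
time: 6.28
tcp_pos: [0.6522, -0.1821, 0.0522]
orientation: [0.0, 0.868, 0.497, 0.0]
contact_force: [-0.6, -0.8, -0.4]
opening: -0.0
grasp_force: 0.0
```

Call:
{"name": "arm_command", "arguments": {
  "moves": [
    [0.73,0.11,0,0,0,-0.08,0],
    [0.73,0.11,0,0,0,-0.08,0],
    [0.73,0.11,0,0,0,-0.08,0],
    [0.73,0.11,0,0,0,-0.08,0],
    [0.73,0.11,0,0,0,-0.08,0],
    [0,0,0,0,0,0,0],
    [0,0,0,0,0,0,0]
  ]
}}

```text
time: 7.15
tcp_pos: [0.67, -0.1509, 0.0523]
orientation: [0.0, 0.752, 0.659, -0.0]
contact_force: [0.5, -0.8, 0.1]
opening: 0.002
grasp_force: 0.0
```

```bash
python3 - <<'E'
from h import *
import cv2
S=capture("side");T=capture("top")
a=S["frame"][110:270,290:450,::-1]; b=T["frame"][180:260,330:480,::-1]
a=cv2.resize(a,(480,480),interpolation=cv2.INTER_CUBIC)
b=cv2.resize(b,(300,160),interpolation=cv2.INTER_CUBIC)
out=np.zeros((480,790,3),np.uint8); out[:,:480]=a; out[:160,485:785]=b; cv2.imwrite("pics/c3.png",out)
E
```

```text
(no output)
```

View pics/c3.png

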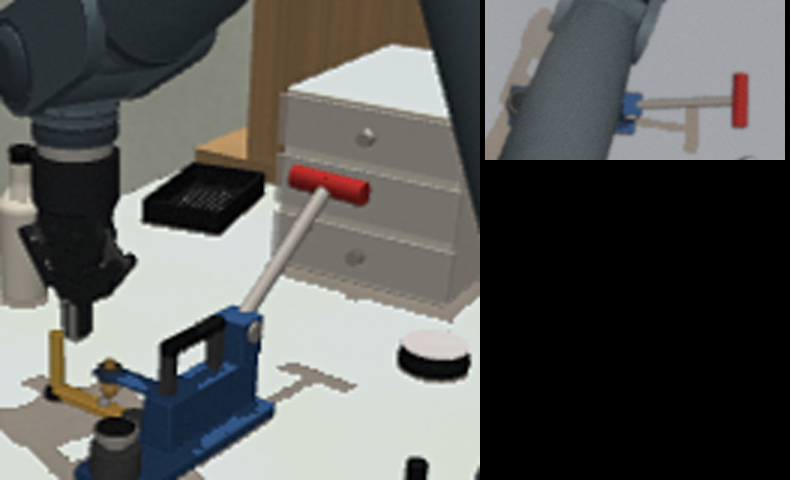

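```bash
python3 - <<'E'
from h import *
S=capture("side")
print(ray(S,290+56/3,110+332/3,.066))
xh=np.array([.0585,.9983]);yh=np.array([-.9983,.0585]);o=np.array([.535,-.138]);H=o+.02*xh-.046*yh
for th in(1.3,1.4,1.5,1.571):
    a=np.arctan2(-xh[1],-xh[0])+th;p=H+.09*np.array([np.cos(a),np.sin(a)]); print(th,p,proj(S,[*p,.066])-[290,110],proj(S,[*p,.014])-[290,110])
E
```

```text
[ 0.6715241  -0.12664829  0.066     ]
1.3 [ 0.66725516 -0.14983174] [ 25.40327465 108.09268117] [ 25.55732329 125.42487162]
1.4 [ 0.66973552 -0.14118417] [ 22.64752002 108.95831338] [ 22.85601025 126.34367416]
1.5 [ 0.67134018 -0.13233219] [ 20.07872151 109.94431444] [ 20.33856596 127.39009001]
1.571 [ 0.67193874 -0.12597163] [ 18.38183796 110.71380836] [ 18.67601873 128.20661637]
```

Call:
{"name": "arm_command", "arguments": {
  "moves": [
    [-1,0,0,0,0,0,0],
    [0,0,-4,0,0,0,0],
    [0,0,-4,0,0,0,3],
    [0,0,-4,0,0,0,6],
    [0.6,-4.5,0,0,0,-0.024,6],
    [0.6,-4.5,0,0,0,-0.024,6],
    [0.6,-4.5,0,0,0,-0.024,6],
    [0,0,0,0,0,0,6],
    [0,0,0,0,0,0,6]
  ]
}}

```text
time: 8.43
tcp_pos: [0.5373, -0.129, 0.173]
orientation: [0.001, 0.728, 0.686, 0.0]
contact_force: [0.0, 0.3, -1.1]
opening: 0.702
grasp_force: 0.0
```

```bash
python3 - <<'E'
from h import *
import cv2
S=capture("side");T=capture("top")
for n in("saddle_top","pump_grip","leg_peg"):
    for d,c in((T,"top"),(S,"side")):
        for a in mc(n,c): print(n,c,np.round(a,2),ray(d,*a[1:],{"saddle_top":.056,"pump_grip":.177,"leg_peg":.03}[n]).round(4))
a=S["frame"][110:270,290:450,::-1]; b=T["frame"][180:260,330:480,::-1]
a=cv2.resize(a,(480,480),interpolation=cv2.INTER_CUBIC)
b=cv2.resize(b,(300,160),interpolation=cv2.INTER_CUBIC)
out=np.zeros((480,790,3),np.uint8); out[:,:480]=a; out[:160,485:785]=b; cv2.imwrite("pics/c4.png",out)
o=arm.get_obs();print(o["tcp_pos"],o["orientation"])
E
```

```text
saddle_top top [2.4000e-01 4.0743e+02 2.3111e+02] [ 0.54   -0.2174  0.056 ]
saddle_top side [  0.49 327.52 253.54] [ 0.5387 -0.0321  0.056 ]
pump_grip top [  0.68 457.14 229.64] [ 0.5247 -0.3292  0.177 ]
pump_grip top [2.2000e-01 4.0395e+02 2.3067e+02] [ 0.521  -0.1849  0.177 ]
pump_grip side [  0.67 399.3  171.24] [ 0.5242 -0.3308  0.177 ]
leg_peg side [  0.66 315.36 239.08] [ 0.6359 -0.1094  0.03  ]
[ 0.53696679 -0.12835432  0.17223303] [-1.96409975e-05  7.27521701e-01  6.86084669e-01 -2.46049995e-05]
```

View pics/c4.png

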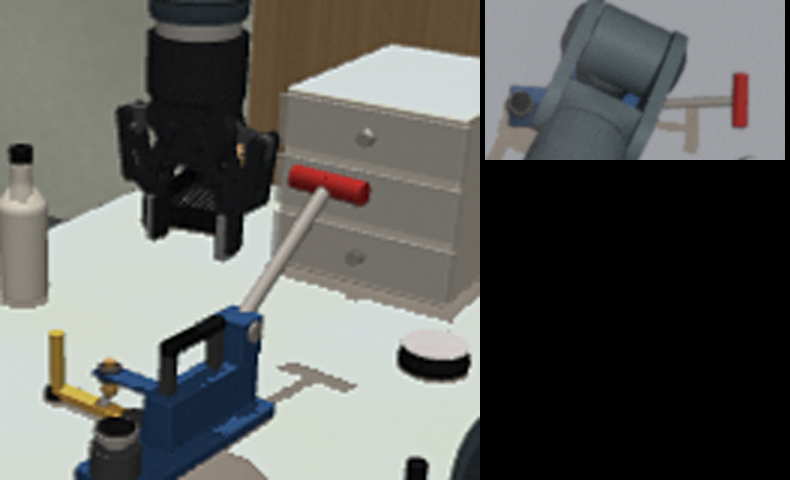

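Call:
{"name": "arm_command", "arguments": {
  "moves": [
    [-0.3,-0.1,3,0,0,0,6],
    [-0.3,-0.1,3,0,0,0,6],
    [0,0,3.2,0,0,0,6],
    [0,0,0,0,0,0,6],
    [0,0,0,0,0,0,0],
    [0,0,0,0,0,0,0],
    [0,0,0,0,0,0,0],
    [0,0,0,0,0,0,0],
    [0,0,0,0,0,0,0],
    [0,0,0,0,0,0,0]
  ],
  "force": 80
}}

```text
time: 10.07
tcp_pos: [0.5361, -0.1347, 0.0821]
orientation: [0.002, 0.728, 0.686, 0.001]
contact_force: [5.0, 0.9, 6.0]
opening: 0.144
grasp_force: 79.4
```

Call:
{"name": "arm_command", "arguments": {
  "moves": [
    [0,0,-0.6,0,0,0,0],
    [0,0,-0.6,0,0,0,0],
    [1,0.2,0,0,0,0,0],
    [2,0.4,0,0,0,0,0],
    [2,0.4,0,0,0,0,0],
    [2,0.4,0,0,0,0,0],
    [2,0.4,0,0,0,0,0],
    [2,0.4,0,0,0,0,0],
    [2,0.4,0,0,0,0,0],
    [2,0.4,0,0,0,0,0],
    [2,0.4,0,0,0,0,0],
    [2,0.4,0,0,0,0,0],
    [1,0.3,0,0,0,0,0],
    [0,0,0,0,0,-0.05,0],
    [0,0,0,0,0,-0.05,0],
    [0,0,0,0,0,0,0],
    [0,0,0,0,0,0,0]
  ]
}}

```text
time: 12.2
tcp_pos: [0.587, 0.0631, 0.0923]
orientation: [0.0, 0.693, 0.721, -0.0]
contact_force: [-0.8, -0.3, -8.2]
opening: 0.148
grasp_force: 78.2
```

```bash
cat > look.py <<'E'
from h import *
import cv2,sys
S=capture("side");T=capture("top")
for n,z in(("saddle_top",.068),("pump_grip",.189)):
    for d,c in((T,"top"),(S,"side")):
        for a in mc(n,c): print(n,c,np.round(a,2),ray(d,*a[1:],z).round(4))
a=S["frame"][150:350,200:400,::-1]; b=T["frame"][160:290,240:440,::-1]
a=cv2.resize(a,(400,400),interpolation=cv2.INTER_CUBIC)
b=cv2.resize(b,(400,260),interpolation=cv2.INTER_CUBIC)
out=np.zeros((400,800,3),np.uint8); out[:,:400]=a; out[:260,400:]=b; cv2.imwrite(sys.argv[1],out)
o=arm.get_obs();print(o["tcp_pos"],o["orientation"],o["contact_force"])
E
python3 look.py pics/c5.png
```

```text
pump_grip top [  0.78 384.39 203.28] [ 0.5938 -0.1313  0.189 ]
pump_grip side [  0.76 334.54 183.22] [ 0.5902 -0.128   0.189 ]
[0.58696587 0.06308017 0.09233116] [4.15075999e-05 6.92447310e-01 7.21468448e-01 1.85729551e-05] [-0.29782881 -0.28080265 -8.70277708]
```

View pics/c5.png

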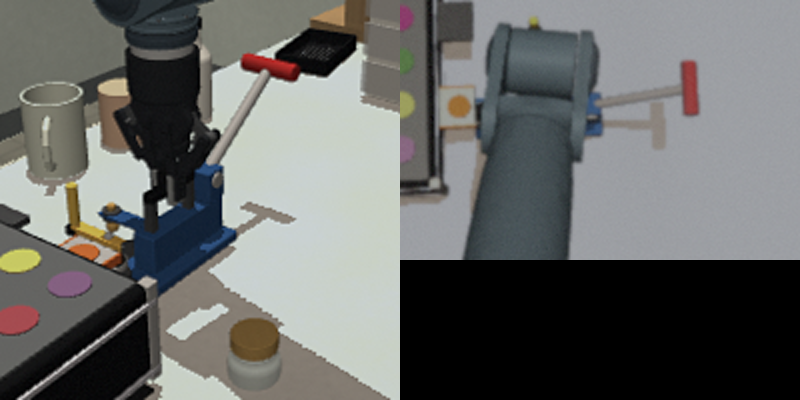

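Call:
{"name": "arm_command", "arguments": {
  "moves": [
    [0.8,0.13,0,0,0,0,0],
    [0.8,0.13,0,0,0,0,0],
    [0.8,0.13,0,0,0,0,0],
    [0.8,0.13,0,0,0,0,0],
    [0,0,0,0,0,0,0],
    [0,0,0.3,0,0,0,0],
    [0,0,0.3,0,0,0,0],
    [0,0,0.2,0,0,0,0],
    [0,0,0.2,0,0,0,0],
    [0,0,0,0,0,0,0],
    [0,0,0,0,0,0,0]
  ]
}}

```text
time: 13.88
tcp_pos: [0.5909, 0.0953, 0.0824]
orientation: [0.0, 0.692, 0.722, 0.0]
contact_force: [0.7, 0.1, -8.6]
opening: 0.142
grasp_force: 78.2
```

```bash
sed -i 's/.068)/.056)/;s/.189)/.177)/' look.py; python3 look.py pics/c6.png
```

```text
saddle_top side [2.3000e-01 1.7334e+02 3.3038e+02] [0.5923 0.3509 0.056 ]
pump_grip top [  0.61 372.02 202.57] [ 0.5983 -0.0992  0.177 ]
pump_grip side [  0.63 325.65 190.86] [ 0.5955 -0.0996  0.177 ]
pump_grip side [  0.62 315.89 205.17] [ 0.5614 -0.0188  0.177 ]
pump_grip side [2.1000e-01 2.2479e+02 2.6071e+02] [0.5386 0.2636 0.177 ]
[0.59084615 0.09532104 0.08234575] [4.02901917e-05 6.92359161e-01 7.21553040e-01 3.66941422e-05] [-0.57478172  0.73195936 -8.14988742]
```

Call:
{"name": "arm_command", "arguments": {
  "moves": [
    [0,0,0.1,0,0,0,0],
    [0,0,0.1,0,0,0,0],
    [0,0,0,0,0,0,0],
    [0,0,0,0,0,0,0]
  ]
}}

```text
time: 14.68
tcp_pos: [0.5914, 0.0955, 0.082]
orientation: [0.0, 0.692, 0.722, 0.0]
contact_force: [-4.9, 0.2, 3.3]
opening: 0.144
grasp_force: 79.8
```

Call:
{"name": "arm_command", "arguments": {
  "moves": [
    [0,0,0,0,0,0,3],
    [0,0,0,0,0,0,5],
    [0,0,0,0,0,0,5],
    [0,0,-1,0,0,0,5],
    [0,0,-4,0,0,0,5],
    [0,0,-4,0,0,0,5],
    [0,0,-4,0,0,0,5],
    [0,0,-4,0,0,0,5],
    [-2.8,0,0,0,0,0,5],
    [-2.8,0,0,0,0,0,2],
    [-2.8,0,0,0,0,0,0],
    [-2.8,0,0,0,0,0,0],
    [-2.8,0,0,0,0,0,0],
    [-2.8,0,0,0,0,0,0],
    [-2.6,0,0,0,0,0,0],
    [0,0,0,0,0,0,0],
    [0,0,0,0,0,0,0]
  ]
}}

```text
time: 16.8
tcp_pos: [0.5989, -0.098, 0.2507]
orientation: [0.0, 0.692, 0.722, 0.0]
contact_force: [0.2, -0.0, 0.3]
opening: 0.001
grasp_force: 0.0
```

```bash
python3 look.py pics/c7.png
```

```text
saddle_top side [  0.46 314.87 206.61] [ 0.7295 -0.2262  0.056 ]
pump_grip side [  0.83 325.36 190.63] [ 0.5969 -0.1003  0.177 ]
pump_grip side [  0.55 177.07 321.67] [0.4653 0.4143 0.177 ]
[ 0.59883049 -0.09785659  0.25033667] [-1.95328759e-05  6.92033741e-01  7.21865154e-01  3.26394290e-05] [ 0.82327814 -0.06502886 -0.56978344]
```

View pics/c7.png

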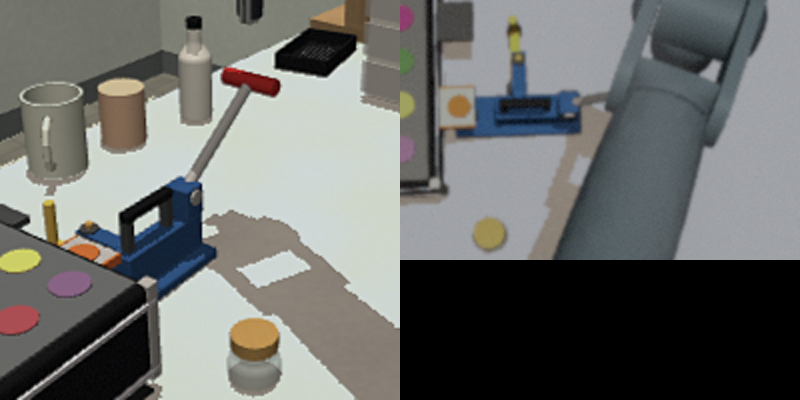

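```bash
python3 - <<'E'
from h import *
import cv2
T=capture("top"); f=T["frame"].astype(int)
c=lambda x,y:(240+(x-400)/2,160+y/2)
hsv=cv2.cvtColor(T["frame"],cv2.COLOR_RGB2HSV)
m=cv2.inRange(hsv,(0,0,0),(180,255,45)); m[:, :288]=0;m[:,320:]=0;m[:200]=0;m[220:]=0
ys,xs=np.nonzero(m); print(len(xs),xs.min(),xs.max(),ys.min(),ys.max(),"bar",ray(T,(xs.min()+xs.max())/2,np.median(ys),.105))
m=cv2.inRange(hsv,(105,110,30),(125,255,255)); ys,xs=np.nonzero(m); print("blue",xs.min(),xs.max(),ys.max())
b=ys>215; print([ (x,ys[xs==x].max()) for x in range(278,332,6) if (xs==x).any()])
print("base rear-left corner",ray(T,*c(579,133),.014), "peg",ray(T,*c(513,21),.066),"brk tip",ray(T,*c(517,54),.055))
o=np.array([.586,.192])-.1*np.array([-.0432,.999])
xh=np.array([-.0432,.999]);yh=np.array([-.999,-.0432])
for n,x,y,z in(("bar",.003,0,.105),("rl",-.08,.032,.014),("fl",.115,.032,.014),("peg",.02,-.136,.066)):
    p=o+x*xh+y*yh; print(n,p,proj(T,[*p,z]))
cv2.imwrite("pics/c8.png",cv2.resize(T["frame"][185:245,260:340,::-1],(800,600),interpolation=cv2.INTER_CUBIC))
E
```

```text
112 290 319 209 219 bar [0.58590987 0.08789661 0.105     ]
blue 0 329 477
[(278, np.int64(227)), (284, np.int64(227)), (290, np.int64(227)), (296, np.int64(226)), (302, np.int64(226)), (308, np.int64(226)), (314, np.int64(226)), (320, np.int64(225)), (326, np.int64(225))]
base rear-left corner [0.55986341 0.01415203 0.014     ] peg [0.7214555  0.11507249 0.066     ] brk tip [0.6732809  0.10895223 0.055     ]
bar [0.5901904 0.095097 ] [302.02260769 210.53068202]
rl [0.561808  0.0107976] [330.59231478 225.88388767]
fl [0.553384  0.2056026] [267.19822773 228.20280109]
peg [0.72532   0.1179552] [295.56221795 169.25462668]
```

View pics/c8.png

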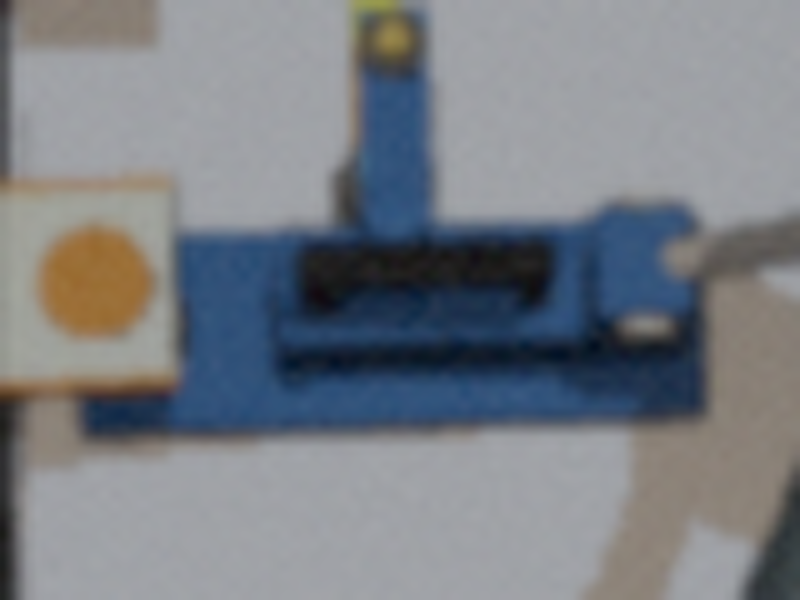

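Call:
{"name": "arm_command", "arguments": {
  "moves": [
    [0,0,2,0,0,0,0],
    [0,0,2,0,0,0,0],
    [0,0,1.5,0,0,0,0],
    [0,0,0.5,0,0,0,0],
    [-0.05,0,0.3,0,0,0,0],
    [-0.3,0,0.47,0,0,0,0],
    [-0.3,0,0.47,0,0,0,0],
    [-0.28,0,0.49,0,0,0,0],
    [-0.27,0,0.49,0,0,0,0],
    [-0.24,0,0.51,0,0,0,0],
    [-0.23,0,0.51,0,0,0,0],
    [0,0,0,0,0,0,0]
  ]
}}

```text
time: 18.65
tcp_pos: [0.5992, -0.1153, 0.1572]
orientation: [-0.0, 0.692, 0.721, -0.0]
contact_force: [0.9, -2.7, 4.1]
opening: -0.003
grasp_force: 2.0
```

Call:
{"name": "arm_command", "arguments": {
  "moves": [
    [-0.2,0,0.52,0,0,0,0],
    [-0.2,0,0.52,0,0,0,0],
    [-0.17,0,0.53,0,0,0,0],
    [-0.16,0,0.54,0,0,0,0],
    [-0.13,0,0.54,0,0,0,0],
    [-0.12,0,0.55,0,0,0,0],
    [-0.09,0,0.55,0,0,0,0],
    [-0.08,0,0.55,0,0,0,0],
    [-0.05,0,0.56,0,0,0,0],
    [-0.05,0,0.56,0,0,0,0],
    [-0.01,0,0.56,0,0,0,0],
    [-0.01,0,0.56,0,0,0,0],
    [0.03,0,0.56,0,0,0,0],
    [0.03,0,0.56,0,0,0,0],
    [0,0,0,0,0,0,0],
    [0,0,0,0,0,0,0]
  ]
}}

```text
time: 20.65
tcp_pos: [0.6012, -0.1293, 0.0832]
orientation: [0.002, 0.692, 0.722, -0.0]
contact_force: [-2.2, -8.0, 11.2]
opening: 0.001
grasp_force: 5.7
```

```bash
python3 look.py pics/c9.png
```

```text
saddle_top side [  0.67 287.02 260.7 ] [0.592  0.0492 0.056 ]
pump_grip side [  0.46 330.41 225.38] [0.4759 0.0429 0.177 ]
[ 0.60123448 -0.12930648  0.08328147] [ 2.31682513e-03  6.92280599e-01  7.21624566e-01 -4.37098851e-04] [-1.81117557 -6.78028139 10.36873248]
```

View pics/c9.png

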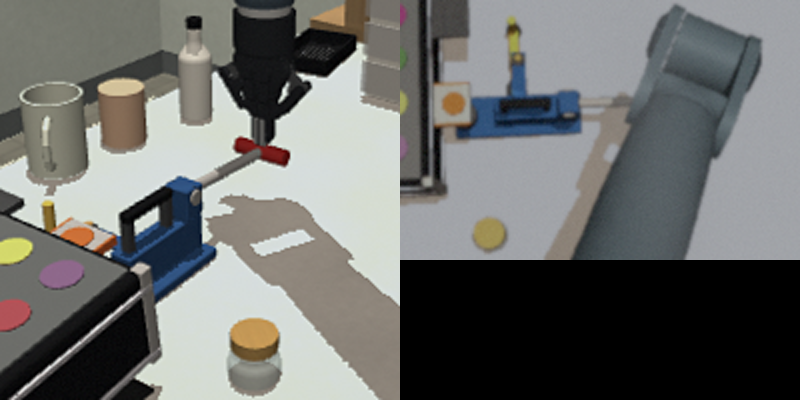

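Call:
{"name": "arm_command", "arguments": {
  "moves": [
    [-0.03,0,-0.56,0,0,0,0],
    [-0.03,0,-0.56,0,0,0,0],
    [0.01,0,-0.56,0,0,0,0],
    [0.01,0,-0.56,0,0,0,0],
    [0.05,0,-0.56,0,0,0,0],
    [0.05,0,-0.56,0,0,0,0],
    [0.08,0,-0.55,0,0,0,0],
    [0.09,0,-0.55,0,0,0,0],
    [0.12,0,-0.55,0,0,0,0],
    [0.13,0,-0.54,0,0,0,0],
    [0.16,0,-0.54,0,0,0,0],
    [0.17,0,-0.53,0,0,0,0],
    [0.2,0,-0.52,0,0,0,0],
    [0.2,0,-0.52,0,0,0,0],
    [0.23,0,-0.51,0,0,0,0],
    [0.24,0,-0.51,0,0,0,0],
    [0.27,0,-0.49,0,0,0,0],
    [0.28,0,-0.49,0,0,0,0],
    [0.3,0,-0.47,0,0,0,0],
    [0.3,0,-0.47,0,0,0,0]
  ]
}}

```text
time: 23.45
tcp_pos: [0.5989, -0.0988, 0.1876]
orientation: [0.0, 0.692, 0.722, 0.0]
contact_force: [-0.4, 0.7, 1.9]
opening: 0.004
grasp_force: 0.7
```

Call:
{"name": "arm_command", "arguments": {
  "moves": [
    [0,0,-0.5,0,0,0,0],
    [0,0,-1,0,0,0,0],
    [0,0,0,0,0,0,0],
    [0,0,0,0,0,0,0],
    [0,0,0,0,0,0,0]
  ]
}}

```text
time: 24.08
tcp_pos: [0.5986, -0.099, 0.2019]
orientation: [-0.0, 0.692, 0.722, -0.0]
contact_force: [-0.0, 0.3, -0.1]
opening: -0.003
grasp_force: 0.0
```

```bash
python3 look.py pics/c10.png; python3 - <<'E'
from h import *
import cv2
T=capture("top")
hsv=cv2.cvtColor(T["frame"],cv2.COLOR_RGB2HSV)
m=cv2.inRange(hsv[206:221,262:276],(5,140,80),(18,255,255)); ys,xs=np.nonzero(m); print("spot",xs.mean()+262,ys.mean()+206)
m=cv2.inRange(hsv,(105,110,30),(125,255,255)); ys,xs=np.nonzero(m)
print([(x,ys[xs==x].max()) for x in range(278,332,6) if (xs==x).any()], xs[(ys>215)&(ys<224)].max())
E
```

```text
pump_grip side [  0.59 324.8  190.55] [ 0.5983 -0.1     0.177 ]
pump_grip side [1.7000e-01 1.7694e+02 3.2165e+02] [0.4654 0.4144 0.177 ]
[ 0.59878994 -0.09897216  0.20218316] [-9.75548915e-05  6.92348859e-01  7.21562920e-01 -3.96010958e-05] [-1.07845114  0.0522919  -0.23351016]
spot 269.0422535211268 212.8732394366197
[(278, np.int64(227)), (284, np.int64(227)), (290, np.int64(226)), (296, np.int64(226)), (302, np.int64(226)), (308, np.int64(226)), (314, np.int64(226)), (320, np.int64(225)), (326, np.int64(225))] 329
```

View pics/c10.png

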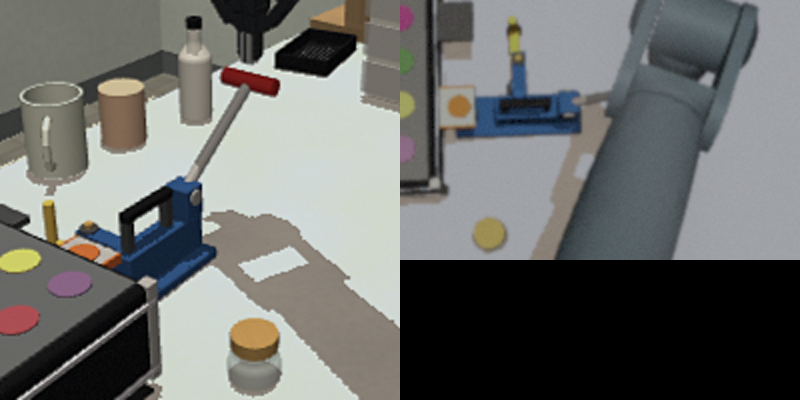

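Handle fully up, case down, jack unmoved (pump grip at side pixel 325,190; spot back at 269,213). Second press, 2 mm further back.

Call:
{"name": "arm_command", "arguments": {
  "moves": [
    [0,0,1,0,0,0,0],
    [0,0,0.5,0,0,0,0],
    [-0.35,0,0.47,0,0,0,0],
    [-0.35,0,0.47,0,0,0,0],
    [-0.3,0,0.49,0,0,0,0],
    [-0.3,0,0.49,0,0,0,0],
    [-0.25,0,0.51,0,0,0,0],
    [-0.25,0,0.51,0,0,0,0]
  ]
}}

```text
time: 25.42
tcp_pos: [0.5997, -0.1175, 0.1578]
orientation: [0.0, 0.692, 0.722, -0.0]
contact_force: [0.1, -1.3, 3.4]
opening: -0.002
grasp_force: 1.7
```

Call:
{"name": "arm_command", "arguments": {
  "moves": [
    [-0.2,0,0.52,0,0,0,0],
    [-0.2,0,0.52,0,0,0,0],
    [-0.17,0,0.53,0,0,0,0],
    [-0.16,0,0.54,0,0,0,0],
    [-0.13,0,0.54,0,0,0,0],
    [-0.12,0,0.55,0,0,0,0],
    [-0.09,0,0.55,0,0,0,0],
    [-0.08,0,0.55,0,0,0,0],
    [-0.05,0,0.56,0,0,0,0],
    [-0.05,0,0.56,0,0,0,0],
    [-0.01,0,0.56,0,0,0,0],
    [-0.01,0,0.56,0,0,0,0],
    [0,0,0.56,0,0,0,0],
    [0,0,0.56,0,0,0,0],
    [0,0,0.1,0,0,0,0],
    [0,0,0.1,0,0,0,0],
    [0,0,0,0,0,0,0],
    [0,0,0,0,0,0,0],
    [0,0,0,0,0,0,0],
    [0,0,0,0,0,0,0]
  ]
}}

```text
time: 27.92
tcp_pos: [0.6016, -0.1319, 0.0816]
orientation: [0.003, 0.692, 0.722, -0.0]
contact_force: [-2.3, -8.0, 10.9]
opening: 0.002
grasp_force: 5.9
```

```bash
python3 - <<'E'
from h import *
import cv2
T=capture("top")
hsv=cv2.cvtColor(T["frame"],cv2.COLOR_RGB2HSV)
m=cv2.inRange(hsv[204:221,258:276],(5,140,80),(18,255,255)); ys,xs=np.nonzero(m); print("spot",xs.mean()+258,ys.mean()+204)
m=cv2.inRange(hsv,(105,110,30),(125,255,255)); ys,xs=np.nonzero(m)
print([(x,ys[xs==x].max()) for x in range(278,332,6) if (xs==x).any()], xs[(ys>215)&(ys<224)].max())
o=arm.get_obs();print(o["tcp_pos"],o["contact_force"],o["grasp_force"])
for z in(.088,.108,.112): print(proj(T,[.586,.192,z]))
E
```

```text
spot 266.3157894736842 211.3421052631579
[(278, np.int64(227)), (284, np.int64(227)), (290, np.int64(227)), (296, np.int64(227)), (302, np.int64(226)), (308, np.int64(226)), (314, np.int64(226)), (320, np.int64(225)), (326, np.int64(225))] 329
[ 0.60154358 -0.13184492  0.08155265] [-2.22881361 -7.15281015 11.93116386] 5.871503949165344
[269.08908466 212.94277331]
[268.28609817 211.53541387]
[268.12256062 211.24878873]
```

```bash
python3 -c "
from cell import arm
print(arm.job_done())"
```

```text
the job is handed in; nothing more can be done
None
```

I handed the job in with the leg swung out, the jack under the orange tab, the trial stroke done, and the handle held down at about 0.70 rad with about 11 N; the system did not report a verdict.

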